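# Set the rotary stage to its index tooth

### The arm

A 7-joint arm with a two-finger parallel gripper is mounted at the origin on a cart in front of the work surface, level with it; the furniture and walls round the work are solid. World frame = base frame: x ahead of the robot, y to its left, z up, the work surface at z = 0. Lengths are in m, angles in rad, forces in N, time in s.
With the tool pointing down it reaches from about 0.35 to 0.9 m from the base axis. Payload 7.2 kg.
Tool frame: the origin (TCP) lies at the very end of the fingers, on their centre line; the grasp point (between the pads) lies 19 mm behind it; z points along the fingers, y is the line along which they close (so a half turn about z gives the same grasp; the last joint's range is limited). The gripper opens to 85 mm and grips with 20 to 120 N. Pads are 22 mm wide; open, the fingers measure 114 mm over their backs; the gripper's body (76 mm by 85 mm) begins 54 mm behind the grasp point. The pads swing forward as they close: fully open they stand 13 mm farther back than shut.
Start: joints at [-1.339, 0.411, -0.013, 1.596, 0.006, 1.134, -0.082], TCP at [0.185, 0.597, 0.208] pointing down, gripper open.
Joint ranges: [-2.95, 2.95], [-0.29, 1.99], [-1.47, 1.44], [0.14, 2.54], [-1.03, 4.17], [0.13, 1.85], [-2.86, 2.86]. Speed limits (rad/s): [2.39, 2.39, 3.01, 3.01, 3.14, 3.14, 3.14].

### API

Orientations are given as a unit quaternion [w, x, y, z].
In Python, from workcell import observe, viewer, job_done gives the robot as it stands. The module is installed in compiled form; this text tells all that it offers.
- The arm moves only by the tool send_rows, never from a script. Its arguments are lists of equal length, an entry for each row: "claw": the closure, from 0 (fully open) to 1 (shut); "dp": the shift along the tool's x, y, z in units of 0.02 m (1.0 is 0.02 m), a list of three; "rotation": the turn, a rotation vector about the tool's x, y, z in units of 6 degrees (1.0 is 6 degrees), a list of three. A call has 1 to 8 rows; each row shifts and turns the commanded pose from where the row before left it, along the tool's axes as they then stand; what a row does not reach is not made up. A row lasts 1/8 s, in which the tool goes at most 62.5 mm and 10.7 degrees, less where a joint would pass 70% of its speed; a pose out of reach is approached as far as the arm can. A call with a number of a shift or a turn outside -1 to 1 is refused whole. A call with a gripper value outside its range is refused whole. The fingers move at their own pace and stop on an object; "squeeze" is the grip in N (left out, the last holds). Time passes only in rows, so rows that do not move let the fingers close. It gives the time, the measured TCP pose, the force, the opening and the grip force at its end, in the units of the state.
- observe(): the state, without advancing time (a new reading comes with each control period).
- viewer.capture(name): name is "scene" or "top"; returns a dict with "img" (420x560x3 uint8, red, green, blue), "fx", "fy", "cx", "cy" (pixels), "R" (3x3) and "t" (3): a world point X has camera coordinates R X + t. Camera axes: x right, y down, z forward; pixel columns grow to the right and rows downward; lengths in m; the calibration is good to about 2 mm. A picture is of the moment at which its call begins. There is no depth.
- job_done(): hands the job in; it is judged then, once.
The state is a dict: "time": time; "joints": joint angles; "joint_vel": joint speeds; "joint_efforts": joint torques, N m; "position": TCP position; "orientation": TCP orientation; "wrist_force": force on the tool from outside, world axes, zero at the start; "wrist_torque": the same for the moment, N m; "opening": finger opening in m; "grasp_force": force on a finger pad.
Only numpy, scipy, OpenCV 4.12 (cv2) and the standard library are available. Lean on these libraries where they do the work, as an engineer would, in place of code of your own. Each camera call takes 0.05 s, during which the arm holds its last target. There are 200 camera calls.

### The job

Two hand-turned rotary stages stand on the bench. On the one with the square base plate, turn the grip bar until its pointed nose points straight at the index tooth on that stage's rim, then let go. Leave the stage with the round base as it is set.

Things in the scene. Friction and masses are not known exactly. Their poses are not given: they have to be found in the camera images.
- square_stage: The rotary stage to set: aluminium square base plate 110 x 110 x 12 mm, turned any way, fixed to the table, with a round dark body on it. Origin: on its vertical turning axis (middle), at table height. On top a black turntable, 80 mm across, top at 30 mm; it turns either way with light even friction (0.06 N m) and stays where left; a turn under 1.5 rad in one grasp is enough.
- square_nose (a point): Tip of the flat pointed nose under one end of this stage's grip bar, in line with the bar; 40 mm from the axis, 35 mm above the table. The aluminium bar is 40 mm long, 14 mm thick with flat upright sides, centred on the axis, from 30 to 60 mm above the table, fixed on the turntable. All else on the stage is below 37 mm. The bar's other end has no nose.
- square_index (a point): Inner tip of the brass index tooth standing on the square stage's collar ring; 42 mm from the axis, its top 34 mm above the table. It does not move. The nose starts 0.5 to 1.4 rad clockwise (seen from above) of it.
- round_nose (a point): Tip of the nose of the other rotary stage, to be left as it is. That stage is the same in every part and size but for its base, a round flange 128 mm across and 12 mm thick, without corners. Its axis is at least 0.25 m from the square stage's.

How it is judged:
At the end, for the whole second after the job is handed in: The nose tip of the square-based stage is within 8.2 mm of the index tooth's tip, that is, pointing at it to within about 11 degrees, with the bar released (horizontal distance between square_nose and square_index below 0.0082 m); the robot touches nothing.
It fails at once if the stage with the round base is turned (its nose tip moved by more than 7 mm) (distance of round_nose from where it was at the start of the episode above 0.007 m).
It also fails if it takes over 32 s, if anything falls off the work surface, if the arm or the gripper's body presses on something with over 40 N, if the wrist force passes 120 N, or if a joint passes its speed limit or range.

## Working session

There is one attempt and no reset: what is moved stays moved. The work goes in short steps, Python scripts to look and compute and a tool call to move; the robot and the scene stay as the last step left them, time stands still between calls to the robot, and variables do not carry over. Pictures are saved under pics/ and viewed, at most 10 in all, crops included, and the job is handed in when it is done.

Besides the shell and the picture viewer there is one more tool, called in YAML: its name, and indented under it one key for each argument. send_rows: Moves the arm, as the interface text tells. Shifts and turns lie within -1 to 1; 1 stands for 0.02 m of shift or 6 degrees of turn. Its arguments: {"type":"object","properties":{"claw":{"type":"array","items":{"type":"number"}},"dp":{"type":"array","items":{"type":"array","items":{"type":"number"}}},"rotation":{"type":"array","items":{"type":"array","items":{"type":"number"}}},"squeeze":{"type":"number"}},"required":["claw","dp","rotation"]}

```bash
mkdir -p pics
python3 - <<'E'
from workcell import observe, viewer
import cv2,pickle
s=observe();print(s['time'],s['position'],s['orientation'],s['opening'])
for n in("top","scene"):
    c=viewer.capture(n);pickle.dump(c,open(n+'.pkl','wb'));cv2.imwrite(f'pics/{n}0.png',c['img'][:,:,::-1])
    print(n,c['fx'],c['cx'],c['cy'],c['R'],c['t'])
E
```

```text
0.0 [0.18444649 0.59660005 0.20703959] [-7.01521924e-05  1.49317303e-01  9.88788990e-01 -8.19782736e-04] 0.08572020183246
top 500.15544291893775 288.8951676228967 213.86458864016433 [[-0.11263744 -0.99362197 -0.00530924]
 [-0.97105703  0.11120893 -0.21137839]
 [ 0.21062065 -0.01865354 -0.97738988]] [0.05162958 0.58973839 0.87616877]
scene 519.6415658183108 284.5277595042261 199.3467763098962 [[ 0.7608526   0.64886432  0.00885519]
 [ 0.58197893 -0.67625983 -0.45163389]
 [-0.28706071  0.34878036 -0.89215941]] [-0.41654517 -0.3262124   1.32156892]
```

View pics/top0.png

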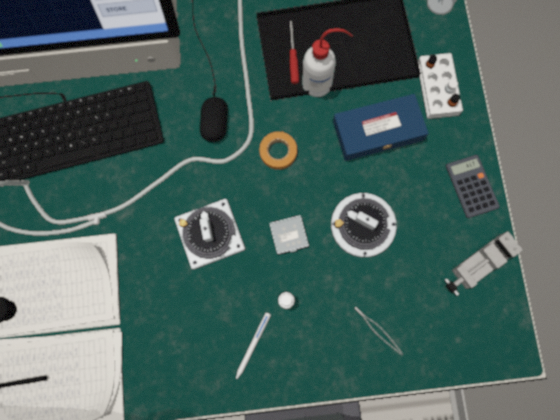

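View pics/scene0.png

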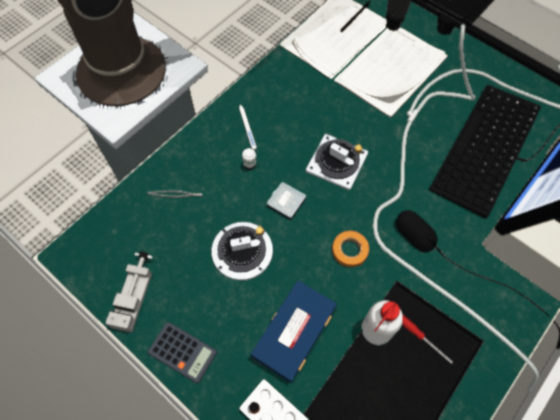

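The square stage is at about (209,233) in the top view with its brass tooth near (183,223). The round stage is at (364,224). In the scene view the square stage is at (338,160). I'll zoom in on it.

```bash
cat > h.py <<'E'
import numpy as np,pickle
def ray(c,u,v,z):
    R=np.array(c['R']);o=-R.T@np.array(c['t']);d=R.T@np.array([(u-c['cx'])/c['fx'],(v-c['cy'])/c['fy'],1])
    return (o+d*(z-o[2])/d[2])
E
python3 - <<'E'
from h import *
import cv2
out=[]
for n,u,v in(("top",170,195),("scene",300,125)):
    c=pickle.load(open(n+'.pkl','rb'))
    im=c['img'][v:v+75,u:u+75,::-1]
    out.append(cv2.resize(im,(399,600)[:1]*2,interpolation=cv2.INTER_CUBIC))
    hsv=cv2.cvtColor(im,cv2.COLOR_BGR2HSV)
    m=cv2.inRange(hsv,(12,110,110),(35,255,255));ys,xs=np.nonzero(m)
    print(n,'tooth px',len(xs),xs.mean()+u,ys.mean()+v,ray(c,xs.mean()+u,ys.mean()+v,.032))
    # plate: low saturation bright outline
    g=cv2.inRange(hsv,(0,0,150),(180,70,255))
    cs,_=cv2.findContours(g,cv2.RETR_EXTERNAL,cv2.CHAIN_APPROX_NONE)
    k=max(cs,key=cv2.contourArea);q=cv2.boxPoints(cv2.minAreaRect(cv2.convexHull(k)))+[u,v]
    P=np.array([ray(c,*p,.012) for p in q]);print(q.round(1).tolist(),P.mean(0),np.linalg.norm(P-np.roll(P,1,0),axis=1))
cv2.imwrite('pics/crop.png',np.hstack(out))
E
```

```text
top tooth px 9 185.11111111111111 223.55555555555554 [0.60229953 0.18572531 0.032     ]
[[172.7, 217.4], [226.1, 198.0], [244.9, 249.6], [191.5, 269.0]] [0.58214521 0.14461351 0.012     ] [0.11037778 0.11206056 0.1111938  0.10959771]
scene tooth px 33 358.06060606060606 147.63636363636363 [0.60467344 0.19116151 0.032     ]
[[305.2, 170.0], [321.6, 131.2], [368.2, 150.9], [351.7, 189.7]] [0.58174574 0.1440463  0.012     ] [0.11466246 0.11366599 0.11946435 0.11117478]
```

View pics/crop.png

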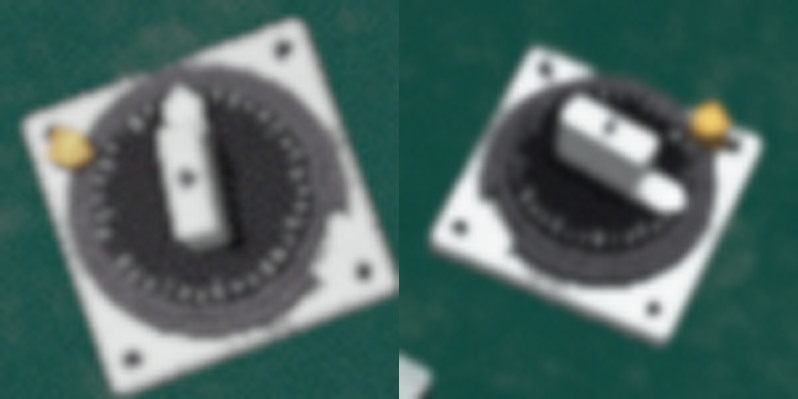

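The crop shows these points, in crop pixels at 5.32x:
- **Top view:** nose tip near (180,87), bar centre dot (187,178), tooth inner tip (92,151).
- **Scene view:** nose tip near (686,200), dot (611,128).

Run:
```python
from h import *
from scipy.spatial.transform import Rotation as Ro
from workcell import observe
k=75/399
C={n:pickle.load(open(n+'.pkl','rb')) for n in('top','scene')}
f=lambda n,x,y,z:ray(C[n],(x-(0 if n=='top' else 399))*k+(170 if n=='top' else 300),y*k+(195 if n=='top' else 125),z)[:2]
ax=np.array([.582,.1444])
for n,l,x,y,z in(('top','dot',187,178,.06),('scene','dot',611,128,.06),('top','nose',180,87,.035),('scene','nose',686,202,.035),('top','tooth',92,151,.034),('scene','tooth',693,128,.034),('top','toothc',72,148,.032),('scene','toothc',711,124,.032),
 ('top','barNoseEnd',180,130,.06),('top','barEnd',192,235,.06)):
    p=f(n,x,y,z);d=p-ax;print(n,l,p.round(4),np.hypot(*d).round(4),np.degrees(np.arctan2(d[1],d[0])).round(1))
s=observe();q=s['orientation'];R=Ro.from_quat(np.r_[q[1:],q[0]]).as_matrix();print(R.round(3))
```

```text
top dot [0.5825 0.1436] 0.001 -56.9
scene dot [0.5842 0.145 ] 0.0023 14.9
top nose [0.6216 0.1474] 0.0397 4.3
scene nose [0.6229 0.1508] 0.0414 8.9
top tooth [0.6017 0.1811] 0.0417 61.8
scene tooth [0.6027 0.1827] 0.0436 61.6
top toothc [0.6041 0.1887] 0.0495 63.5
scene toothc [0.6068 0.1906] 0.0524 61.8
top barNoseEnd [0.6    0.1447] 0.018 1.0
top barEnd [0.5621 0.1434] 0.02 -177.2
[[-0.955  0.295 -0.   ]
 [ 0.295  0.955 -0.001]
 [-0.    -0.001 -1.   ]]
```

send_rows:
  claw: [0,0,0,0,0,0,0,0]
  dp:
    - [-1,-0.61,0]
    - [-1,-0.61,0]
    - [-1,-0.61,0]
    - [-1,-0.61,0]
    - [-1,-0.61,0]
    - [-1,-0.61,0]
    - [-1,-0.61,0]
    - [-1,-0.61,0]
  rotation:
    - [0,0,0]
    - [0,0,0]
    - [0,0,0]
    - [0,0,0]
    - [0,0,0]
    - [0,0,0]
    - [0,0,0]
    - [0,0,0]
  squeeze: 40

```text
time: 1.1
position: [0.3098, 0.455, 0.2081]
orientation: [0.0, 0.15, 0.989, 0.0]
wrist_force: [0.0, 0.4, 0.1]
opening: 0.0856
grasp_force: 0.0
```

send_rows:
  claw: [0,0,0,0,0,0,0,0]
  dp:
    - [-1,-0.61,0]
    - [-1,-0.61,0]
    - [-1,-0.61,0]
    - [-1,-0.61,0]
    - [-1,-0.61,0]
    - [-1,-0.61,0]
    - [-1,-0.61,0]
    - [-1,-0.61,0]
  rotation:
    - [0,0,0]
    - [0,0,0]
    - [0,0,0]
    - [0,0,0]
    - [0,0,0]
    - [0,0,0]
    - [0,0,0]
    - [0,0,0]

```text
time: 2.1
position: [0.4335, 0.3144, 0.2081]
orientation: [0.0, 0.15, 0.989, 0.0]
wrist_force: [-0.0, -0.5, -0.2]
opening: 0.0854
grasp_force: 0.0
```

send_rows:
  claw: [0,0,0,0,0,0,0,0]
  dp:
    - [-1,-0.61,0]
    - [-1,-0.61,0]
    - [-1,-0.61,0]
    - [-1,-0.61,0]
    - [-1,-0.61,0]
    - [-1,-0.61,0]
    - [-1,-0.61,0]
    - [-1,-0.61,0]
  rotation:
    - [0,0,0]
    - [0,0,0]
    - [0,0,0]
    - [0,0,0]
    - [0,0,0]
    - [0,0,0]
    - [0,0,0]
    - [0,0,0]

```text
time: 3.1
position: [0.5572, 0.1738, 0.2081]
orientation: [0.0, 0.15, 0.989, 0.0]
wrist_force: [0.5, -0.1, -0.2]
opening: 0.0853
grasp_force: 0.0
```

send_rows:
  claw: [0,0,0,0,0,0,0,0]
  dp:
    - [-1,-0.61,0]
    - [-0.7,-0.48,0]
    - [0,0,0]
    - [0,0,0]
    - [0,0,0]
    - [0,0,0]
    - [0,0,0]
    - [0,0,0]
  rotation:
    - [0,0,0]
    - [0,0,0]
    - [0,0,-0.9]
    - [0,0,-0.9]
    - [0,0,-0.9]
    - [0,0,-1]
    - [0,0,0]
    - [0,0,0]

```text
time: 4.1
position: [0.5827, 0.1445, 0.2079]
orientation: [-0.0, -0.043, 0.999, 0.0]
wrist_force: [0.1, -0.0, -0.2]
opening: 0.0855
grasp_force: 0.0
```

```bash
cat >> h.py <<'E'
from scipy.spatial.transform import Rotation as Ro
def st(s,tgt=(.583,.144)):
    q=s['orientation'];R=Ro.from_quat(np.r_[q[1:],q[0]]).as_matrix();p=np.array(s['position'])
    print('t',s['time'],'p',p.round(4),'yang',np.degrees(np.arctan2(R[1,1],R[0,1])).round(1),'tilt',R[:,2].round(3),'j',np.round(s['joints'],2))
    print('tool-frame dp to tgt',((R.T@(np.r_[tgt,p[2]]-p))/.02).round(3),'F',np.round(s['wrist_force'],1),'T',np.round(s['wrist_torque'],2),s['opening'],s['grasp_force'])
E
python3 -c "
from h import *;from workcell import observe;st(observe())"
```

```text
t 4.1 p [0.5827 0.1445 0.2079] yang 94.9 tilt [-0.  0. -1.] j [-0.45  0.37  0.17  1.67 -0.07  1.11  1.39]
tool-frame dp to tgt [-0.013 -0.025 -0.   ] F [ 0.1 -0.  -0.2] T [-0.03 -0.01 -0.01] 0.0855384300136772 0.0
```

send_rows:
  claw: [0,0,0,0,0,0,0,0]
  dp:
    - [0,0,1]
    - [0,0,1]
    - [0,0,1]
    - [0,0,1]
    - [0,0,1]
    - [0,0,1]
    - [0,0,1]
    - [0,0,0.7]
  rotation:
    - [0,0,0]
    - [0,0,0]
    - [0,0,0]
    - [0,0,0]
    - [0,0,0]
    - [0,0,0]
    - [0,0,0]
    - [0,0,0]

```text
time: 5.1
position: [0.5824, 0.1447, 0.053]
orientation: [-0.0, -0.043, 0.999, -0.0]
wrist_force: [-0.5, 0.9, 0.1]
opening: 0.0851
grasp_force: 0.0
```

send_rows:
  claw: [0,0,0.5,0.6,0.6]
  dp:
    - [0,0,0.6]
    - [0,0,0]
    - [0,0,0]
    - [0,0,0]
    - [0,0,0]
  rotation:
    - [0,0,0]
    - [0,0,0]
    - [0,0,0]
    - [0,0,0]
    - [0,0,0]

```text
time: 5.72
position: [0.5831, 0.1449, 0.0424]
orientation: [0.0, -0.044, 0.999, 0.0]
wrist_force: [0.3, 0.1, -0.8]
opening: 0.0343
grasp_force: 0.0
```

Run:
```python
from h import *;from workcell import observe,viewer
import cv2
st(observe())
out=[]
for n,u,v in(("top",160,175),("scene",290,105)):
    c=viewer.capture(n);out.append(cv2.resize(c['img'][v:v+110,u:u+100,::-1],(400,440),interpolation=cv2.INTER_CUBIC))
cv2.imwrite('pics/g1.png',np.hstack(out))
```

```text
t 5.725 p [0.5831 0.1449 0.0424] yang 95.0 tilt [ 0.001  0.    -1.   ] j [-0.43  0.56  0.14  1.82 -0.1   0.78  1.43]
tool-frame dp to tgt [ 0.007 -0.042 -0.   ] F [ 0.3  0.1 -0.8] T [-0.04  0.03  0.01] 0.03426801827908637 0.0
```

View pics/g1.png

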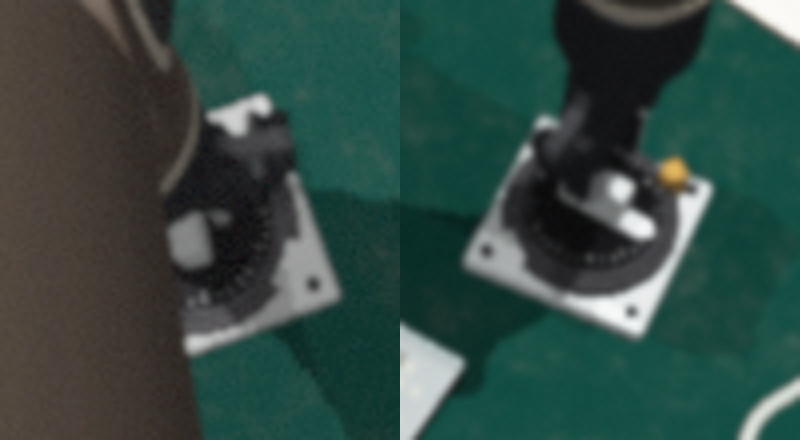

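The fingers straddle the bar. In the right-hand view the nose shows at (640,228) and the tooth at (674,172), and nothing else is touched. Next I close and check the torque.

send_rows:
  claw: [0.85,1,1,1,1]
  dp:
    - [0,0,0]
    - [0,0,0]
    - [0,0,0]
    - [0,0,0]
    - [0,0,0]
  rotation:
    - [0,0,0]
    - [0,0,0]
    - [0,0,0]
    - [0,0,0]
    - [0,0,0]

```text
time: 6.45
position: [0.5827, 0.1448, 0.0419]
orientation: [-0.0, -0.044, 0.999, 0.0]
wrist_force: [0.1, -0.4, 0.4]
opening: -0.0001
grasp_force: 0.0
```

```bash
python3 -c "
from h import *;from workcell import observe;st(observe())"
```

```text
t 6.45 p [0.5827 0.1448 0.0419] yang 95.0 tilt [-0.  0. -1.] j [-0.43  0.56  0.14  1.82 -0.1   0.78  1.43]
tool-frame dp to tgt [-0.009 -0.041 -0.   ] F [ 0.1 -0.4  0.4] T [0.01 0.01 0.02] -7.969347637509302e-05 0.0
```

Run:
```python
from h import *;from workcell import observe,viewer
import cv2
out=[]
for n,u,v in(("top",170,175),("scene",300,115)):
    c=viewer.capture(n);out.append(cv2.resize(c['img'][v:v+90,u:u+80,::-1],(400,450),interpolation=cv2.INTER_CUBIC))
cv2.imwrite('pics/g2.png',np.hstack(out))
c=pickle.load(open('scene.pkl','rb'))
for X in([.583,.145,.042],[.583,.145,.06],[.583,.145,.03]):
    p=c['R']@np.array(X)+c['t'];print((p[0]/p[2]*c['fx']+c['cx']-300)*5+400,(p[1]/p[2]*c['fy']+c['cy']-115)*5)
```

```text
593.0491326028448 190.3732978489299
597.1808122517172 168.7992224072633
590.3572610228425 204.4292376801073
```

View pics/g2.png

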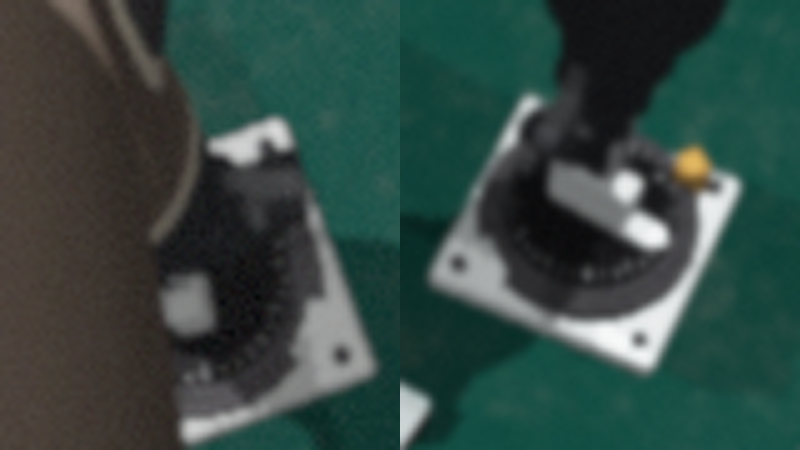

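The side of the bar is unobstructed in the right-hand view, and the dark gripper ends near (597,172). The reading says fully shut with no force, so the fingers seem to have missed the bar. I'll look at larger, brightened views.

Run:
```python
from h import *;from workcell import observe,viewer
import cv2
out=[]
for n,u,v in(("top",150,160),("scene",290,80)):
    c=viewer.capture(n);pickle.dump(c,open(n+'2.pkl','wb'))
    im=(255*(c['img'][v:v+120,u:u+80,::-1]/255.)**.5).astype('uint8');out.append(cv2.resize(im,(400,600),interpolation=cv2.INTER_CUBIC))
    for X in([.583,.145,.042],[.583,.145,.06],[.583,.145,.1],[.583,.125,.06],[.583,.105,.06]):
        p=c['R']@np.array(X)+c['t'];print(n,X,(p[0]/p[2]*c['fx']+c['cx']-u)*5+(400 if n=='scene' else 0),(p[1]/p[2]*c['fy']+c['cy']-v)*5)
cv2.imwrite('pics/g3.png',np.hstack(out))
```

```text
top [0.583, 0.145, 0.042] 279.94345467349007 350.1148117841733
top [0.583, 0.145, 0.06] 271.91042795971896 341.48266102573825
top [0.583, 0.145, 0.1] 252.9330036007562 321.08985095421997
top [0.583, 0.125, 0.06] 325.06070506850153 335.5240448919204
top [0.583, 0.105, 0.06] 378.1687194033569 329.5701667888387
scene [0.583, 0.145, 0.042] 643.0491326028448 365.3732978489299
scene [0.583, 0.145, 0.06] 647.1808122517172 343.7992224072633
scene [0.583, 0.145, 0.1] 656.7882031811092 293.6330444062983
scene [0.583, 0.125, 0.06] 619.3881602595195 372.9676811618765
scene [0.583, 0.105, 0.06] 591.254578371607 402.49394670672217
```

View pics/g3.png

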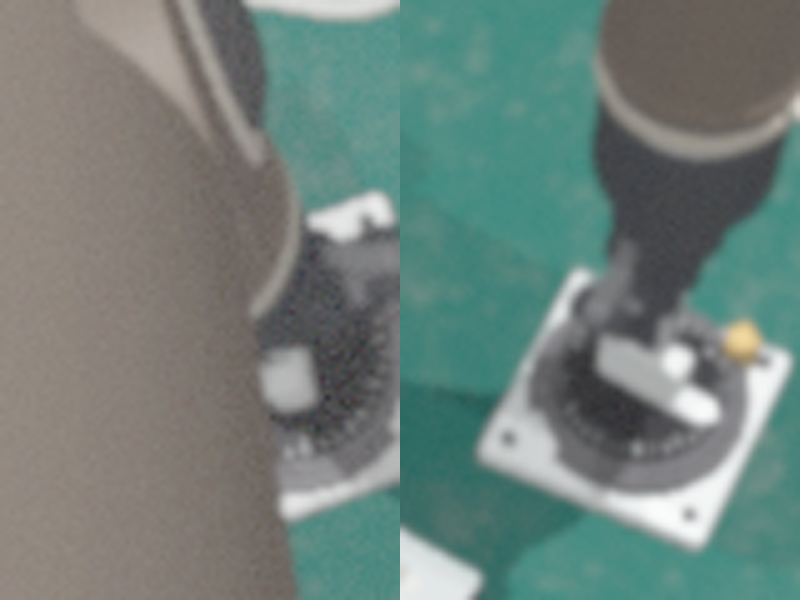

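The fingers have shut just above the bar, whose side face is clear at about (635,365). The real fingertips are therefore about 20 mm higher than reported. I'll open, go lower and close again.

send_rows:
  claw: [0.4,0.4,0.4,0.4,0.4,0.4,0.4]
  dp:
    - [0,0,0]
    - [0,0,0]
    - [0,0,0]
    - [0,0,0.2]
    - [0,0,0.2]
    - [0,0,0.2]
    - [0,0,0.1]
  rotation:
    - [0,0,0]
    - [0,0,0]
    - [0,0,0]
    - [0,0,0]
    - [0,0,0]
    - [0,0,0]
    - [0,0,0]

```text
time: 7.52
position: [0.5825, 0.1447, 0.0274]
orientation: [-0.0, -0.044, 0.999, -0.0]
wrist_force: [-0.1, -0.4, -0.1]
opening: 0.0514
grasp_force: 0.0
```

send_rows:
  claw: [0.8,1,1,1,1,1]
  dp:
    - [0,0,0]
    - [0,0,0]
    - [0,0,0]
    - [0,0,0]
    - [0,0,0]
    - [0,0,0]
  rotation:
    - [0,0,0]
    - [0,0,0]
    - [0,0,0]
    - [0,0,0]
    - [0,0,0]
    - [0,0,0]

```text
time: 8.28
position: [0.5829, 0.144, 0.0282]
orientation: [0.0, -0.044, 0.999, -0.0]
wrist_force: [-1.7, -5.4, 5.8]
opening: 0.0126
grasp_force: 41.9
```

Run:
```python
from h import *;from workcell import observe,viewer
import cv2
st(observe())
c=viewer.capture('scene');u,v=290,80
im=(255*(c['img'][v:v+120,u:u+120,::-1]/255.)**.5).astype('uint8');cv2.imwrite('pics/g4.png',cv2.resize(im,(600,600),interpolation=cv2.INTER_CUBIC))
```

```text
t 8.275 p [0.5829 0.144  0.0282] yang 95.0 tilt [ 0.    -0.001 -1.   ] j [-0.42  0.58  0.14  1.82 -0.11  0.75  1.43]
tool-frame dp to tgt [-0.006 -0.001  0.   ] F [-1.7 -5.4  5.8] T [-1.01  0.31  0.06] 0.01260288446167041 41.8768572807312
```

View pics/g4.png

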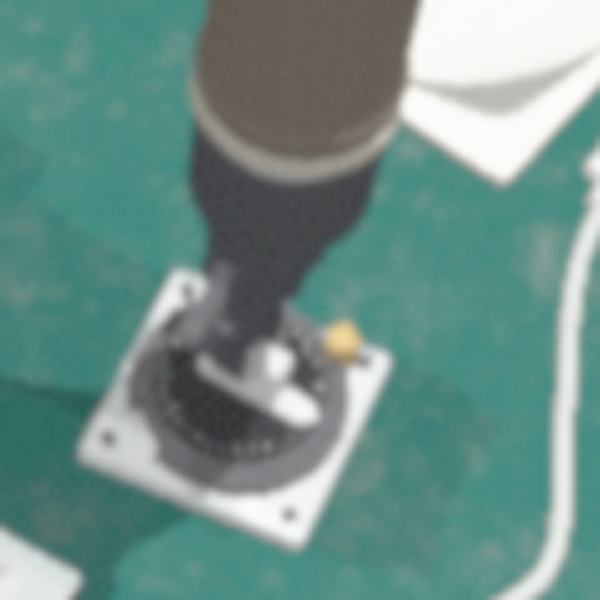

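The bar is gripped (12.6 mm, 42 N) and the picture shows a finger on its side face at about (230,350). Now I turn it about 57° counter-clockwise.

send_rows:
  claw: [1,1,1,1,1,1,1,1]
  dp:
    - [0,0,0]
    - [0,0,0]
    - [0,0,0]
    - [0,0,0]
    - [0,0,0]
    - [0,0,0]
    - [0,0,0]
    - [0,0,0]
  rotation:
    - [0,0,-0.6]
    - [0,0,-0.6]
    - [0,0,-0.6]
    - [0,0,-0.6]
    - [0,0,-0.6]
    - [0,0,-0.6]
    - [0,0,-0.6]
    - [0,0,-0.6]

```text
time: 9.32
position: [0.5829, 0.1439, 0.0282]
orientation: [-0.0, -0.291, 0.957, -0.0]
wrist_force: [-1.7, -4.6, 5.3]
opening: 0.0122
grasp_force: 41.8
```

send_rows:
  claw: [1,1,1,1,1,1,1,1]
  dp:
    - [0,0,0]
    - [0,0,0]
    - [0,0,0]
    - [0,0,0]
    - [0,0,0]
    - [0,0,0]
    - [0,0,0]
    - [0,0,0]
  rotation:
    - [0,0,-0.6]
    - [0,0,-0.6]
    - [0,0,-0.6]
    - [0,0,-0.6]
    - [0,0,-0.6]
    - [0,0,-0.6]
    - [0,0,-0.6]
    - [0,0,-0.5]

```text
time: 10.32
position: [0.5829, 0.1439, 0.0282]
orientation: [-0.0, -0.516, 0.857, -0.0]
wrist_force: [-2.0, -5.2, 4.2]
opening: 0.0126
grasp_force: 41.8
```

Run:
```python
from h import *;from workcell import observe,viewer
import cv2
st(observe())
out=[]
for n,u,v in(("top",160,175),("scene",290,115)):
    c=viewer.capture(n);pickle.dump(c,open(n+'3.pkl','wb'))
    im=(255*(c['img'][v:v+90,u:u+80,::-1]/255.)**.6).astype('uint8');out.append(cv2.resize(im,(400,450),interpolation=cv2.INTER_CUBIC))
cv2.imwrite('pics/g5.png',np.hstack(out))
```

```text
t 10.325 p [0.5829 0.1439 0.0282] yang 152.1 tilt [ 0.    -0.001 -1.   ] j [-0.23  0.58 -0.12  1.81  0.1   0.76  2.25]
tool-frame dp to tgt [-0.006 -0.001 -0.   ] F [-2.  -5.2  4.2] T [-1.05  0.26 -0.05] 0.012555625220483823 41.83142066001892
```

View pics/g5.png

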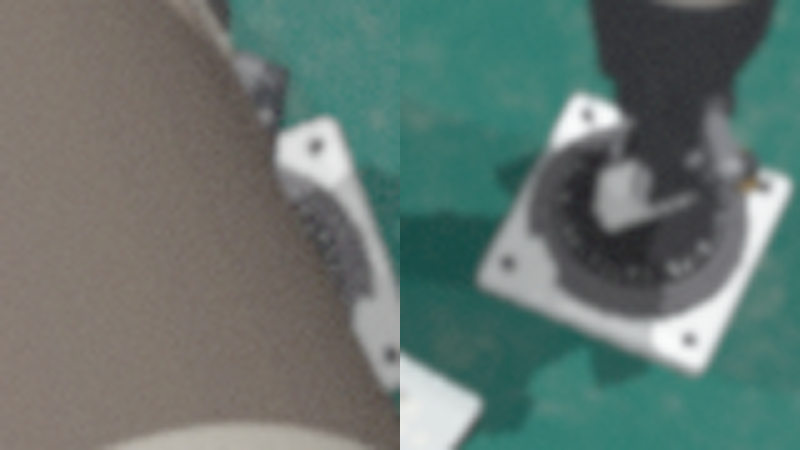

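The bar has turned with the gripper, and its nose end now lies by the tooth, behind the finger. I'll release, lift and check.

send_rows:
  claw: [0.6,0.4,0.4,0.4,0.4,0.4,0.4,0.4]
  dp:
    - [0,0,0]
    - [0,0,0]
    - [0,0,0]
    - [0,0,0]
    - [0,0,-1]
    - [0,0,-1]
    - [0,0,-1]
    - [0,0,-1]
  rotation:
    - [0,0,0]
    - [0,0,0]
    - [0,0,0]
    - [0,0,0]
    - [0,0,0]
    - [0,0,0]
    - [0,0,0]
    - [0,0,0]

```text
time: 11.42
position: [0.5827, 0.1449, 0.1085]
orientation: [0.0, -0.515, 0.857, 0.0]
wrist_force: [1.0, 0.6, 0.1]
opening: 0.0513
grasp_force: 0.0
```

send_rows:
  claw: [0.4,0.4,0.4,0.4,0.4,0.4,0.4,0.4]
  dp:
    - [0,0,-1]
    - [0,0,-1]
    - [0,0,-1]
    - [0,0,-1]
    - [-0.5,-1,-0.5]
    - [-0.5,-1,-0.5]
    - [-0.5,-1,-0.5]
    - [-0.5,-1,0]
  rotation:
    - [0,0,0]
    - [0,0,0]
    - [0,0,0]
    - [0,0,0]
    - [0,0,0]
    - [0,0,0]
    - [0,0,0]
    - [0,0,0]

```text
time: 12.42
position: [0.6733, 0.1428, 0.2189]
orientation: [0.001, -0.515, 0.857, -0.0]
wrist_force: [-0.2, -0.1, -0.6]
opening: 0.0513
grasp_force: 0.0
```

Run:
```python
from h import *;from workcell import observe,viewer
import cv2
st(observe())
out=[]
for n,u,v in(("top",170,195),("scene",300,125)):
    c=viewer.capture(n);pickle.dump(c,open(n+'4.pkl','wb'))
    out.append(cv2.resize(c['img'][v:v+75,u:u+75,::-1],(399,399),interpolation=cv2.INTER_CUBIC))
cv2.imwrite('pics/g6.png',np.hstack(out))
```

```text
t 12.425 p [0.6733 0.1428 0.2189] yang 152.0 tilt [ 0.002  0.001 -1.   ] j [-0.2   0.52 -0.11  1.41  0.06  1.22  2.33]
tool-frame dp to tgt [ 2.065  4.015 -0.007] F [-0.2 -0.1 -0.6] T [-0.03 -0.02  0.03] 0.05126166811648872 0.0
```

View pics/g6.png

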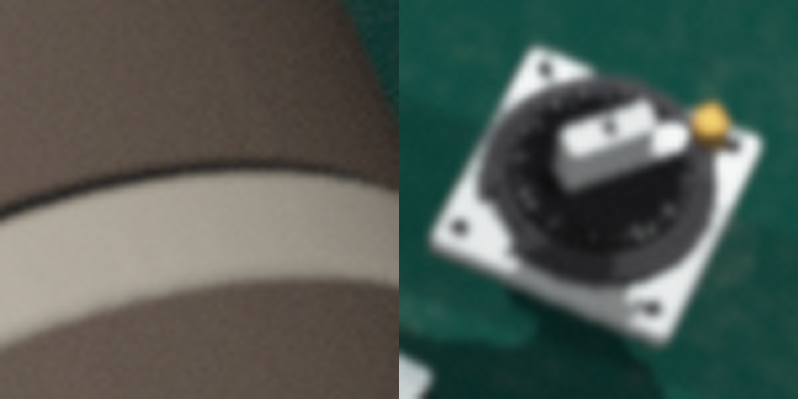

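In the scene view the nose tip is near (689,133) and the tooth's inner tip near (693,127). I'll convert that to a distance.

Run:
```python
from h import *
c=pickle.load(open('scene4.pkl','rb'));k=75/399
f=lambda x,y,z:ray(c,(x-399)*k+300,y*k+125,z)[:2]
a=f(689,133,.035);b=f(693,127,.034);print(a,b,np.hypot(*(a-b)))
for p in(a,b,f(711,124,.032)): d=p-[.583,.1445];print(np.degrees(np.arctan2(d[1],d[0])))
# bar top direction: end midpoints
e=f(575,138,.06)-f(640,116,.06);print(np.degrees(np.arctan2(-e[1],-e[0])))
```

```text
[0.60320712 0.17900609] [0.60240049 0.18313381] 0.004205792265189693
59.646327471588535
63.335861200600064
62.712177571790086
62.097575438659455
```

The nose is within about 3° of the tooth (limit 11°), the bar is released, and the arm is clear.

```bash
python3 -c "
from workcell import job_done;print(job_done())"
```

```text
the job is handed in; nothing more can be done
None
```

The square stage's nose now points at its index tooth to within about 3° (tips about 4 mm apart in the scene view); the bar is released, the arm is clear, the round stage was not approached, and the job is handed in at about 12.5 s, with no verdict returned.

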